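Load the baking machine's push-push ingredient drawer

ROBOT

A 7-joint arm with a two-finger parallel gripper is mounted at the origin on the work surface. World frame = base frame: x ahead of the robot, y to its left, z up, the work surface at z = 0. Lengths are in m, angles in rad, forces in N, time in s.
With the tool pointing down it reaches from about 0.4 to 0.85 m from the base axis. Payload 4.5 kg.
Tool frame: the origin (TCP) lies midway between the tips of the shut fingers; the grasp point (between the pads) lies 19 mm behind it; z points along the fingers, y is the direction in which the jaws open and shut (so a half turn about z gives the same grasp; the last joint's range is limited). The gripper opens to 88 mm and grips with 3 to 60 N. Pads are 18 mm wide; open, the fingers measure 123 mm over their backs; the gripper's body (75 mm by 187 mm) begins 45 mm behind the grasp point.
Start: joints at [1.334, 0.689, -0.195, 1.565, 0.157, 0.902, -0.215], TCP at [0.167, -0.602, 0.239] pointing down, gripper open.
Joint ranges: [-3.01, 3.01], [-0.46, 2.08], [-1.47, 1.51], [0.13, 2.56], [-1, 4.14], [0.04, 2.09], [-2.66, 2.66]. Speed limits (rad/s): [2.57, 2.57, 3.14, 3.14, 3.14, 3.14, 3.14].

INTERFACE

Orientations are given as a unit quaternion [x, y, z, w].
In Python, from plant import get_state, snapshot, finish_job, find_in gives the robot as it stands.
- The arm moves only by the shell command python3 -m creep 'ROWS' [OPENING] [FORCE]. ROWS is JSON, one flat list of numbers, 6 for each row, row after row: the shift along the tool's x, y, z in mm, then the turn, a rotation vector about the tool's x, y, z in degrees. In form: [tx, ty, tz, wx, wy, wz, tx, ty, tz, wx, wy, wz, ...]. A call has 1 to 5 rows; each row shifts and turns the pose as measured when the row begins, along the tool's axes as they then stand; what a row does not reach is not made up. A row lasts 1/12 s, in which the tool goes at most 41.7 mm and 7.16 degrees, less where a joint would pass 70% of its speed; a pose out of reach is approached as far as the arm can. A call is refused whole if a number of a shift passes 41.7 or a number of a turn 7.16, either way. A call with a gripper value outside its range is refused whole. OPENING is the finger opening in mm, from 0 to 88.1, set as the call begins (- or left out, the last holds). The fingers move at their own pace and stop on an object; FORCE is the grip in N (left out, the last holds). Time passes only in rows, so rows that do not move let the fingers close. It gives the time, the measured TCP pose, the force and the opening at its end, in the units of the state.
- get_state(): the state, without advancing time (a new reading comes with each control period).
- snapshot(name): name is "scene" or "top" or "wrist"; returns a dict with "color" (384x512x3 uint8, red, green, blue), "intrinsics" (3x3 intrinsics, pixels), "dist_coeffs" ([k1, k2, p1, p2, k3] as OpenCV has them; the pictures are not rectified), "extrinsics" (4x4, takes a point from world to camera coordinates). Camera axes: x right, y down, z forward; pixel columns grow to the right and rows downward; lengths in m; the calibration is good to about 2 mm. A picture is of the moment at which its call begins. There is no depth.
- finish_job(): hands the job in, once; it reports no verdict.
Trained networks look in the newest picture that a camera, given by its name, has taken for a name from the list of things; names that differ only in an ending like _2 or _b are one class to them, and where a whole thing is asked for, a point or a joint stands for the part that bears it (a point fixed in the world has none). Each returns a list of dicts, best first, with "score" (0 to 1); they miss things now and then, are a little off and sometimes report something else, mostly with a low value. They report only what shows in the picture. A call takes as long as a camera call. They do not tell look-alikes from the thing itself.
- find_in(thing, camera): "xy" ([column, row] in pixels, amid what is visible of it).
The state is a dict: "clock": time; "q": joint angles; "qd": joint speeds; "joint_torque": joint torques, N m; "tool_pos": TCP position; "eef_rot": TCP orientation; "contact_force": force on the tool from outside, world axes, zero at the start; "moment": the same for the moment, N m; "opening": opening from 0.0 (shut) to 1.0 (fully open).
Only numpy, scipy, OpenCV 4.12 (cv2) and the standard library are available. Lean on these libraries where they do the work, as an engineer would, in place of code of your own. Each camera call takes 0.05 s, during which the arm holds its last target.

TASK

Press the ingredient drawer at the front of the baking machine to release its push-push catch so that it springs out, set the loose ingredient cartridge upright and fully down into the drawer's pocket, then push the drawer in until the catch locks and holds it shut. Feel for the end of the stroke and do not force it: never push on the machine with more than about 20 N, and leave everything else on the counter where it stands.

Things in the scene. Friction and masses are not known exactly. Their poses are not given: they have to be found in the camera images.
- machine: White baking machine, fixed, 270 mm wide. Origin: on the counter under the middle of its low ledge's front face; x points into the machine (the way the drawer is pushed), z up. The ledge is 110 mm deep (x 0 to 110) and 100 mm high, with a drawer opening 80 mm wide from 18 to 94 mm high; behind it the body with viewing lid is 240 mm high, to x = 360 mm.
- drawer (a joint): Drawer slide, m: 0 latched at rest, +0.060 sprung fully out, negative pressed in beyond rest. Each press to the hard inner stop, then letting go, toggles the catch: it springs out (1 s), or returns to 0 and stays. The stop lies 9 to 30 mm beyond rest, hidden, different each time; the catch toggles only in the last 1 to 2 mm before it. Spring 2.5 N (out) to 6 N (in), damping 25 N per m/s.
- nose (a point): Centre of the flat front face of the drawer's grey nose; moves with the drawer. Face 70 mm wide, 60 mm high (22 to 82 mm above the counter), looking along the machine's -x, 36 mm in front of the ledge when latched, 96 mm when out. Nose 40 mm thick. Push on this face, square to it. Axes as the machine's.
- pocket (a point): Centre of the floor of the drawer's pocket, 34 mm above the counter, 60 mm behind the nose face; moves with the drawer. Axes as the machine's. Inside 40 mm (x) by 54 mm (y), 32 mm deep, open at the top, walls 4 mm; its front wall is the nose (top 82 mm above the counter). Under the ledge while latched; when out, 36 mm in front of the ledge.
- cartridge: Loose white plastic cartridge, about 90 g: closed box 36 mm (x) by 50 mm (y), 34 mm high, lowest 10 mm drawn in by 2 mm all round; on top an upright grip fin 30 mm long (x), 10 mm thick (y), 22 mm high. Origin: centre of underside, z up. Fits the pocket either way round, x along the pocket's x; fully down its origin is at pocket, and the fin clears the ledge by 4 mm.
- cups: Bystander: stack of nesting plastic cups upside down, 86 mm across, 110 mm high; origin under its centre.
- grater: Bystander: steel grater box 70 x 100 x 190 mm with a handle on top, 220 mm high overall; origin under its centre.
- salt_pot: Bystander: glass salt pot with screw lid, 60 mm across, 85 mm high; origin under its centre.
- butter_dish: Bystander: white ceramic butter dish with domed lid, 90 x 120 x 73 mm; origin under its centre.
- beaker: Bystander: white ceramic mug, 80 mm across, 100 mm high; origin under its centre.
- bowl: Bystander: steel bowl, 180 mm across, 70 mm high; origin under its centre.
- spoon: Bystander: wooden spoon lying on the counter.
There are look-alikes about, which are no part of the job. What is meant by the cartridge is not orange or red, and is the smaller of those in its own colour.

How it is judged:
On the way, in this order (a step that is already met when the one before it is completed fails the run):
1. the catch is released and the drawer has sprung out (value of joint drawer above 0.05 m), for 0.2 s.
2. the cartridge stands fully down in the pocket of the drawer and is let go, with the drawer still out (value of joint drawer above 0.04 m and horizontal distance between cartridge and pocket below 0.006 m and z of cartridge in the frame of pocket below 0.004 m and angle between cartridge's own z axis and vertical below 0.1 rad and contact force between the fingers and cartridge below 0.1 N), for 0.2 s.
At the end, for the whole second after the job is handed in: The drawer is latched at rest (within 4 mm of its latched place, not moving) with nothing pushing it, and the cartridge stands upright (within 0.1 rad) in its pocket, within 6 mm of the pocket's centre and within 4 mm of its floor (value of joint drawer between -0.004 and 0.004 m and velocity of joint drawer between -0.005 and 0.005 m/s and horizontal distance between cartridge and pocket below 0.006 m and z of cartridge in the frame of pocket below 0.004 m and angle between cartridge's own z axis and vertical below 0.1 rad); the robot touches nothing.
It fails at once if the machine or its drawer is pushed with more than 25 N (contact force between anything else and machine above 25 N).
It fails at once if a bystander is moved by more than 25 mm (distance of any of cups, grater, salt_pot, butter_dish, beaker, bowl, spoon from where it was at the start of the episode above 0.025 m).
It also fails if it takes over 72 s, if anything falls off the work surface, if the arm or the gripper's body presses on something with over 40 N, if the wrist force passes 120 N, or if a joint passes its speed limit or range.

## Working session

There is one attempt and no reset: what is moved stays moved. The work goes in short steps, Python scripts to look and compute and a shell command to move; the robot and the scene stay as the last step left them, time stands still between calls to the robot, and variables do not carry over. Pictures are saved under pics/ and viewed, and the job is handed in when it is done.

```bash
ls; mkdir -p pics; python3 - <<'E'
from plant import get_state, snapshot, find_in
import cv2
s=get_state();print(s)
for n in ["scene","top","wrist"]:
    d=snapshot(n);cv2.imwrite(f"pics/{n}0.png",d["color"][:,:,::-1]);print(n,d["intrinsics"],d["dist_coeffs"],d["extrinsics"])
    for t in ["machine","drawer","nose","pocket","cartridge"]:
        print(t,[(r["xy"],r["score"]) for r in find_in(t,n)])
print(get_state()["clock"])
E
```

```text
pics
{'clock': 0.0, 'q': array([ 1.33378499,  0.68998702, -0.19453391,  1.56632917,  0.15728252,
        0.90247341, -0.21509057]), 'qd': array([-0.00073701,  0.00057981, -0.0010898 , -0.0018087 , -0.00148046,
        0.00033373,  0.00075536]), 'joint_torque': array([ 1.24541089e-03, -5.27555037e+01, -1.26687460e+00, -1.53429437e+01,
       -5.26676711e-02,  6.44268395e-03,  1.94760833e-04]), 'tool_pos': array([ 0.16699866, -0.60163252,  0.23791259]), 'eef_rot': array([ 9.90839730e-01,  1.35040046e-01, -1.71604527e-04, -8.86755390e-04]), 'contact_force': array([-0.1105039 , -0.53866494,  0.52324985]), 'moment': array([-2.71466153e-02,  5.96905918e-05,  4.97142624e-02]), 'opening': 0.9997664560717371}
scene [[424.87768352   0.         251.2565755 ]
 [  0.         424.87768352 198.59504661]
 [  0.           0.           1.        ]] [-0.05164177  0.          0.          0.          0.        ] [[-0.87620705  0.48187575 -0.00754722  0.53489332]
 [ 0.42159977  0.75883071 -0.49641674 -0.04866691]
 [-0.23348413 -0.43814576 -0.86805153  1.23360535]
 [ 0.          0.          0.          1. 
[... 777 characters left out ...]
ose [([158.0, 149.6], 0.63)]
pocket [([161.8, 146.0], 0.8)]
cartridge [([272.4, 203.7], 0.81), ([330.7, 168.6], 0.79), ([285.9, 164.1], 0.7), ([305.8, 296.5], 0.57)]
wrist [[305.35866161   0.         255.80593475]
 [  0.         305.35866161 191.99449805]
 [  0.           0.           1.        ]] [0.02278906 0.         0.         0.         0.        ] [[ 2.67564910e-01 -9.63539410e-01  9.08071544e-04 -6.25703678e-01]
 [-9.29188680e-01 -2.57776439e-01  2.64876773e-01 -3.70332483e-02]
 [-2.54985130e-01 -7.17154997e-02 -9.64281842e-01  3.89014859e-01]
 [ 0.00000000e+00  0.00000000e+00  0.00000000e+00  1.00000000e+00]]
machine []
drawer []
nose []
pocket []
cartridge [([13.7, 46.4], 0.95)]
0.9
```

View pics/scene0.png

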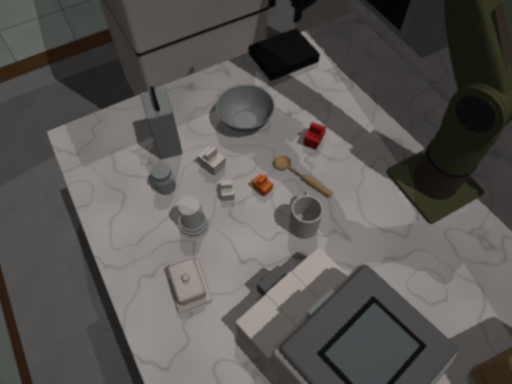

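View pics/top0.png

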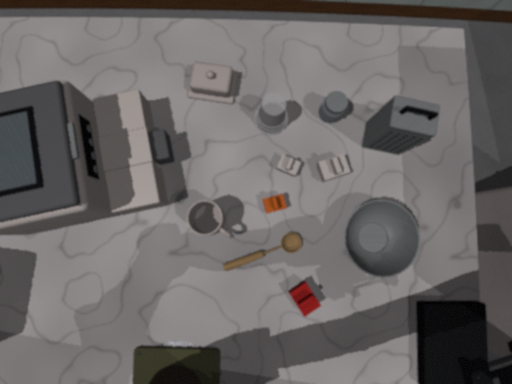

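View pics/wrist0.png

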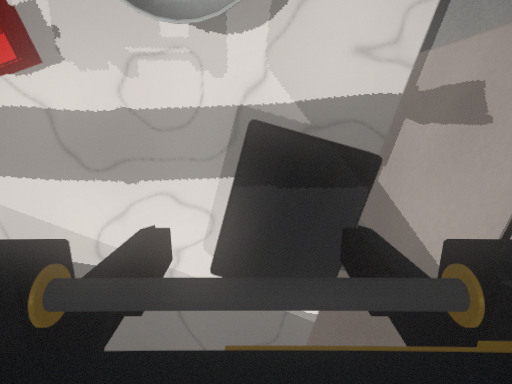

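```bash
cat > h.py <<'E'
import numpy as np, cv2
from plant import get_state, snapshot, find_in
from scipy.spatial.transform import Rotation as R
def ray(d,uv):
    K=d["intrinsics"];E=d["extrinsics"]
    p=cv2.undistortPoints(np.array([[uv]],float),K,np.array(d["dist_coeffs"]))[0,0]
    c=-E[:3,:3].T@E[:3,3]; r=E[:3,:3].T@np.array([p[0],p[1],1.]); return c,r
def onz(d,uv,z):
    c,r=ray(d,uv); return c+r*(z-c[2])/r[2]
def proj(d,P):
    E=d["extrinsics"]
    return cv2.projectPoints(np.array(P,float).reshape(-1,1,3),cv2.Rodrigues(E[:3,:3])[0],E[:3,3],d["intrinsics"],np.array(d["dist_coeffs"]))[0][:,0]
def crop(d,x0,y0,x1,y1,k,name,pts=None):
    im=d["color"][y0:y1,x0:x1,::-1].copy()
    im=cv2.resize(im,None,fx=k,fy=k,interpolation=cv2.INTER_CUBIC)
    im=cv2.convertScaleAbs(im,alpha=1.3,beta=10)
    if pts is not None:
        for q in pts: cv2.circle(im,(int((q[0]-x0+.5)*k),int((q[1]-y0+.5)*k)),2,(0,0,255),-1)
    cv2.imwrite("pics/"+name,im)
E
python3 - <<'E'
from h import *
import pickle
t=snapshot("top");s=snapshot("scene");pickle.dump((t,s),open("ts.pkl","wb"))
a=cv2.resize(t["color"][70:220,80:230,::-1],(600,600),interpolation=cv2.INTER_CUBIC);cv2.imwrite("pics/tA.png",a)
crop(t,260,140,360,220,8,"tB.png")
crop(s,190,140,290,215,8,"sB.png")
crop(s,220,220,360,325,5,"sA.png")
E
```

```text
(no output)
```

View pics/tA.png

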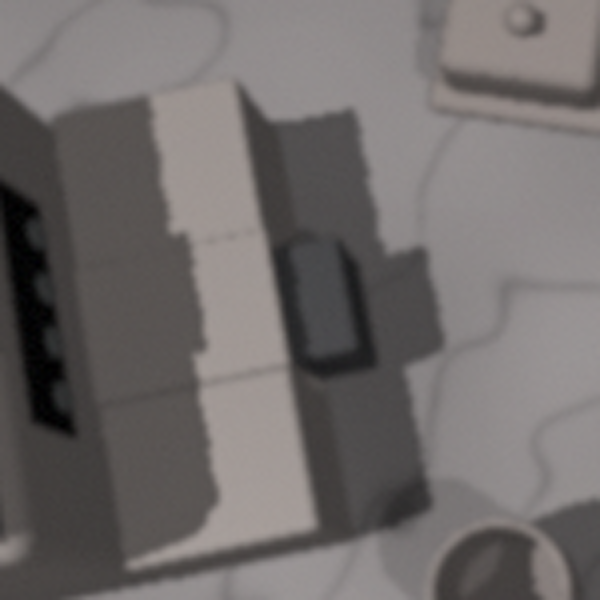

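View pics/tB.png

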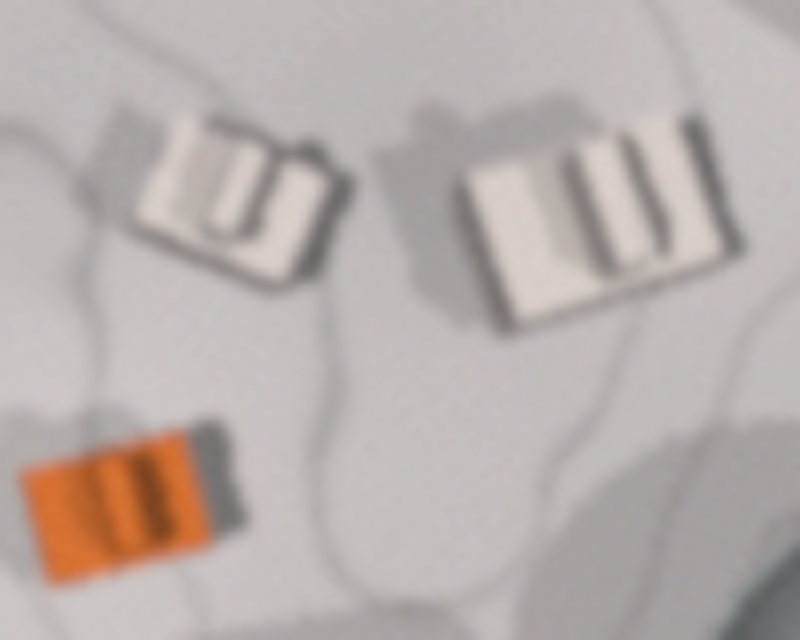

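View pics/sB.png

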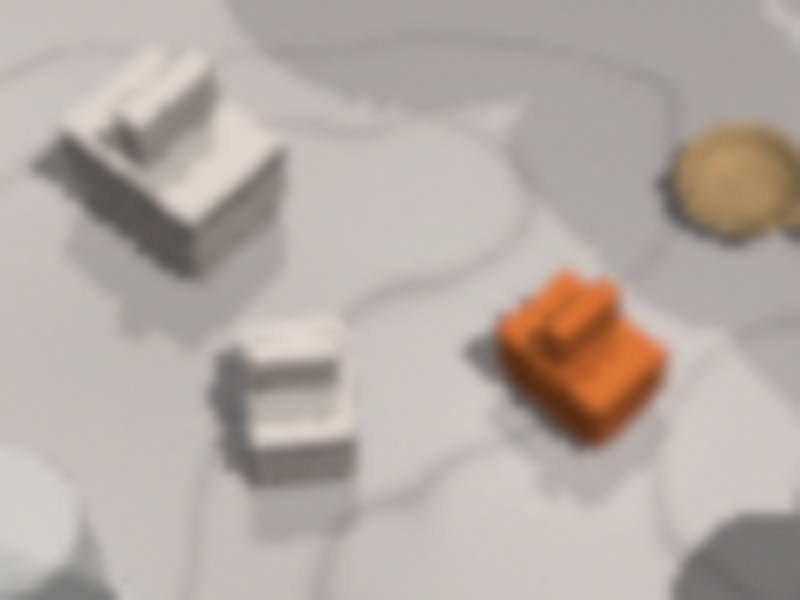

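View pics/sA.png

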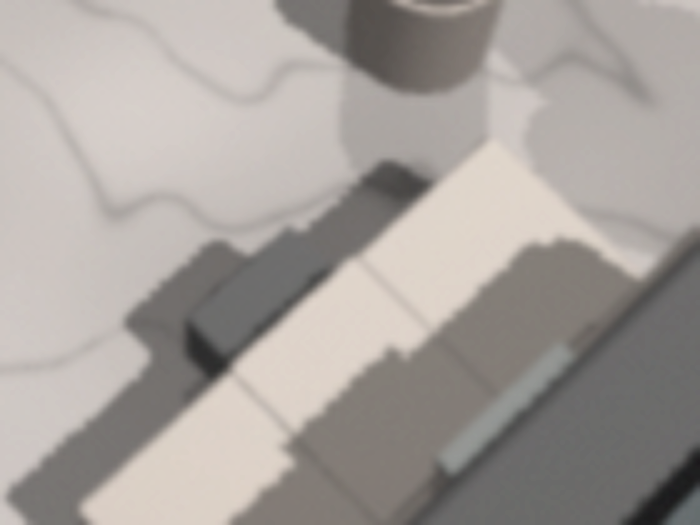

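```bash
python3 - <<'E'
from h import *
import pickle
from scipy.optimize import least_squares
t,s=pickle.load(open("ts.pkl","rb"))
for d in(t,s): print(ray(d,(0,0))[0])
T=lambda x,y:(80+x/4-.5,70+y/4-.5)
S=lambda x,y:(220+x/5-.5,220+y/5-.5)
ob=[(t,T(237,82),(0,-.135,.1)),(t,T(317,527),(0,.135,.1)),(t,T(318,240),(-.036,-.035,.082)),(t,T(356,354),(-.036,.035,.082)),
(s,S(490,140),(0,.135,.1)),(s,S(80,508),(0,-.135,.1)),(s,S(188,322),(-.036,-.035,.082)),(s,S(292,230),(-.036,.035,.082))]
def M(p,q): 
    c,si=np.cos(p[2]),np.sin(p[2]);return [p[0]+c*q[0]-si*q[1],p[1]+si*q[0]+c*q[1],q[2]]
f=lambda p:np.concatenate([proj(d,M(p,q))[0]-uv for d,uv,q in ob])
r=least_squares(f,[.6,.2,1.4]);p=r.x;print(p,np.degrees(p[2]));print(r.fun.reshape(-1,2).round(1))
ft=lambda p:f(p)[:8]; fs=lambda p:f(p)[8:]
print("top",least_squares(ft,p).x,"scene",least_squares(fs,p).x)
# cartridge
B=lambda x,y:(260+x/8-.5,140+y/8-.5); SB=lambda x,y:(190+x/8-.5,140+y/8-.5)
for n,q in dict(ltop=B(172,115),lbot=B(138,212),rbot=B(290,282),rtop=B(345,180)).items(): print(n,onz(t,q,.034)*1000)
for n,q in dict(nl=SB(247,432),nr=SB(352,427),nbl=SB(252,485),nbr=SB(352,477)).items(): print(n,onz(s,q,.034 if len(n)==2 else 0)*1000)
for n,q in dict(o1=B(20,470),o2=B(50,585),o3=B(212,545),o4=B(185,435)).items(): print(n,onz(t,q,.034)*1000)
for n,q in dict(o1=B(462,175),o2=B(505,325),o3=B(735,245),o4=B(685,115)).items(): print(n,onz(t,q,.034)*1000)
for n in ["cups","grater","salt_pot","butter_dish","beaker","bowl","spoon"]:
    print(n,[(onz(t,r["xy"],.05).round(3)[:2],r["score"]) for r in find_in(n,"top")][:2])
pickle.dump(p,open("mach.pkl","wb"))
E
```

```text
[ 0.3857811  -0.16603318  0.88579937]
[0.77722253 0.31967678 1.0507109 ]
[0.5736996  0.06686602 1.80665705] 103.51382425060893
[[-1.9 -1.5]
 [-0.6  1.3]
 [ 2.9 -1. ]
 [-1.  -0.6]
 [ 1.2 -1.5]
 [-0.5  0.7]
 [-0.  -0.3]
 [ 0.5 -0.8]]
top [0.5727347  0.06643888 1.80872454] scene [0.57472747 0.06736864 1.80392   ]
ltop [ 572.23464462 -241.61619337   34.        ]
lbot [ 541.8928829  -231.49189482   34.        ]
rbot [ 521.27982146 -278.0019839    34.        ]
rtop [ 553.1707618  -294.76664027   34.        ]
nl [ 570.89702694 -249.46331809   34.        ]
nr [ 538.06986717 -233.52139512   34.        ]
nbl [ 572.28741298 -248.08669166    0.        ]
nbr [ 539.65540656 -233.70469255    0.        ]
o1 [ 462.37507466 -196.72848869   34.        ]
o2 [ 427.96478641 -206.24604729   34.        ]
o3 [ 440.8414573 -254.8001468   34.       ]
o4 [ 473.91297233 -246.38655836   34.        ]
o1 [ 555.52058229 -330.74477583   34.        ]
o2 [ 509.4086824  -343.72373329   34.        ]
o3 [ 535.61786748 -414.88497931   34.        ]
o4 [ 575.86890318 -399.97756849   34.        ]
cups [(array([ 0.663, -0.223]), 0.61)]
grater [(array([ 0.639, -0.535]), 0.58), (array([ 0.744, -0.069]), 0.18)]
salt_pot [(array([ 0.692, -0.378]), 0.84)]
butter_dish [(array([0.586, 0.056]), 0.16)]
beaker []
bowl [(array([ 0.362, -0.477]), 0.61)]
spoon [(array([ 0.352, -0.241]), 0.76)]
```

```bash
cat > ov.py <<'E'
from h import *
def pose(p,Q): 
    c,s=np.cos(p[2]),np.sin(p[2]);Q=np.array(Q,float)
    return np.c_[p[0]+c*Q[:,0]-s*Q[:,1],p[1]+s*Q[:,0]+c*Q[:,1],Q[:,2]]
def box(x0,x1,y0,y1,z0,z1):
    P=[(x,y,z) for z in(z0,z1) for x,y in((x0,y0),(x1,y0),(x1,y1),(x0,y1))]
    return P,[(0,1),(1,2),(2,3),(3,0),(4,5),(5,6),(6,7),(7,4),(0,4),(1,5),(2,6),(3,7)]
def draw(d,p,boxes,win,k,name):
    x0,y0,x1,y1=win
    im=cv2.resize(d["color"][y0:y1,x0:x1,::-1].copy(),None,fx=k,fy=k,interpolation=cv2.INTER_CUBIC)
    im=cv2.convertScaleAbs(im,alpha=1.3,beta=10)
    for b in boxes:
        P,E=box(*b);q=(proj(d,pose(p,P))-[x0-.5,y0-.5])*k
        for i,j in E: cv2.line(im,tuple(map(int,q[i])),tuple(map(int,q[j])),(0,255,0) if i>3 and j>3 else (255,120,0),1)
    cv2.imwrite("pics/"+name,im); return im
CART=[(-.018,.018,-.025,.025,0,.034),(-.015,.015,-.005,.005,.034,.056)]
MACH=[(0,.11,-.135,.135,0,.1),(-.036,0,-.035,.035,.022,.082)]
E
python3 - <<'E'
from ov import *
import pickle
t,s=pickle.load(open("ts.pkl","rb"));p=pickle.load(open("mach.pkl","rb"))
a=draw(t,p,MACH,(85,80,205,220),3,"x.png");b=draw(s,p,MACH,(225,230,365,370),3,"x.png")
c=(.546,-.263,np.radians(-23.5))
e=draw(t,c,CART,(270,140,320,190),8,"x.png");f=draw(s,c,CART,(205,165,255,215),8,"x.png")
cv2.imwrite("pics/m.png",np.hstack([a,b[:420]]));cv2.imwrite("pics/c.png",np.hstack([e,f]))
E
```

```text
(no output)
```

View pics/m.png

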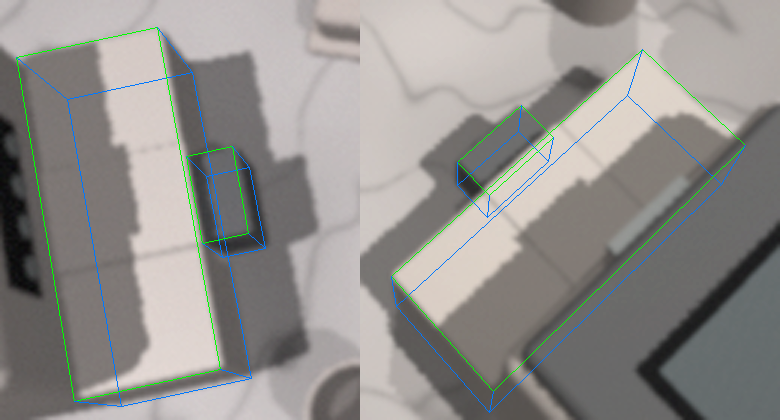

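View pics/c.png

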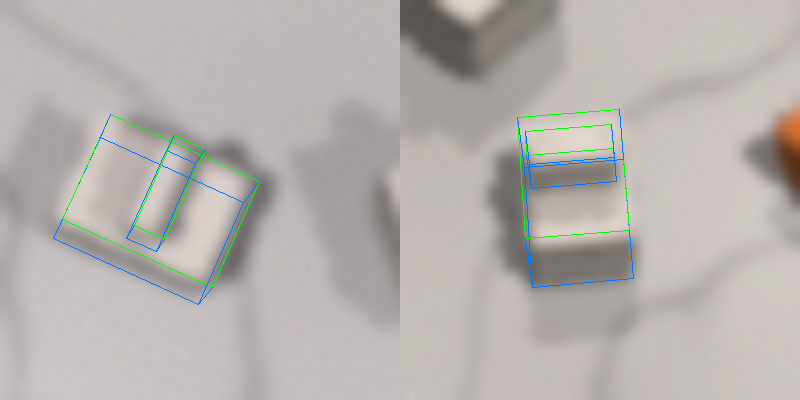

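```bash
python3 - <<'E'
from ov import *
import pickle
t,s=pickle.load(open("ts.pkl","rb"))
a=np.linspace(0,2*np.pi,60)
def ring(d,c,r,z): return proj(d,np.c_[c[0]+r*np.cos(a),c[1]+r*np.sin(a),0*a+z])
cups=(.655,-.215);mug=(.435,-.06)
print(onz(t,(272,112),.11),onz(s,(190,208),.11),onz(t,(207,217),.1),onz(s,(306,213),.1))
E
python3 -m creep '[41,0,-1,0,0,7.16, 41,0,-1,0,0,7.16]'
```

```text
[ 0.65184629 -0.2137078   0.11      ] [ 0.67256629 -0.20628735  0.11      ] [ 0.41267296 -0.07379168  0.1       ] [ 0.42073336 -0.05620983  0.1       ]
clock: 1.52
tool_pos: [0.2345, -0.5896, 0.2401]
eef_rot: [1.0, 0.006, -0.004, 0.0]
contact_force: [2.6, -0.5, 0.5]
opening: 1.0
```

```bash
cat > go.py <<'E'
import sys
from h import *
# go.py x y z yawdeg : shift in tool frame (mm), current yaw, yaw diff
def st():
    s=get_state();Rm=R.from_quat(s["eef_rot"]);return s,Rm
def plan(x,y,z,yaw):
    s,Rm=st();m=Rm.as_matrix()
    d=np.array([x,y,z])-s["tool_pos"]
    cur=np.degrees(np.arctan2(m[1,0],m[0,0]))
    T=np.array([[np.cos(np.radians(yaw)),np.sin(np.radians(yaw)),0],[np.sin(np.radians(yaw)),-np.cos(np.radians(yaw)),0],[0,0,-1]]).T
    rv=np.degrees((Rm.inv()*R.from_matrix(T)).as_rotvec())
    print("t",round(s["clock"],2),"pos",s["tool_pos"].round(4),"yaw",cur.round(1),"open",round(s["opening"],3),"F",s["contact_force"].round(1),"q",s["q"].round(2))
    print("tool shift mm",(m.T@d*1000).round(1),"turn",rv.round(2), "shift in goal-tool axes",(T.T@d*1000).round(1))
if __name__=="__main__": plan(*map(float,sys.argv[1:5]))
E
python3 go.py 0.6 -0.06 0.2 103.5
```

```text
t 1.52 pos [ 0.2345 -0.5896  0.2401] yaw 0.6 open 1.0 F [ 2.6 -0.5  0.5] q [ 1.17  0.7  -0.11  1.53  0.1   0.92 -0.53]
tool shift mm [ 371.7 -525.5   36.6] turn [  -0.38    0.37 -102.86] shift in goal-tool axes [429.6 479.   40.1]
```

```bash
python3 -m creep '[23,-33,0,0,0,-7,27,-30,0,0,0,-7,31,-26,0,0,0,-7,34,-22,0,0,0,-7,36,-18,0,0,0,-7]' 0 20; python3 go.py 0.6 -0.06 0.2 103.5
```

```text
clock: 1.93
tool_pos: [0.357, -0.4248, 0.2385]
eef_rot: [0.951, 0.309, -0.003, 0.005]
contact_force: [0.6, -1.6, 0.4]
opening: 0.646
t 1.93 pos [ 0.357  -0.4248  0.2385] yaw 36.0 open 0.646 F [ 0.6 -1.6  0.4] q [ 0.95  0.6  -0.27  1.78  0.23  0.78 -0.38]
tool shift mm [ 411.4 -152.4   33.6] turn [ 2.000e-02  7.000e-01 -6.749e+01] shift in goal-tool axes [298.  321.4  38.5]
```

```bash
python3 -m creep '[38,-14,3,0,0,-7,39,-9,3,0,0,-7,40,-4,3,0,0,-7,40,0,3,0,0,-7,40,5,3,0,0,-7]'; python3 go.py 0.6 -0.06 0.2 103.5
```

```text
clock: 2.35
tool_pos: [0.4713, -0.2514, 0.2229]
eef_rot: [0.81, 0.586, -0.004, 0.006]
contact_force: [0.9, -0.4, 0.9]
opening: 0.269
t 2.35 pos [ 0.4713 -0.2514  0.2229] yaw 71.8 open 0.269 F [ 0.9 -0.4  0.9] q [ 0.65  0.61 -0.42  1.86  0.37  0.74 -0.29]
tool shift mm [222.3  62.4  20.2] turn [  0.08   0.84 -31.69] shift in goal-tool axes [156.  169.8  22.9]
```

```bash
python3 -m creep '[39,11,5,0,0,-7,37,16,5,0,0,-7,35,20,5,0,0,-7,32,24,5,0,0,-7,29,27,5,0,0,-4]'; python3 go.py 0.596 -0.03 0.15 103.5; python3 - <<'E'
from h import *
d=snapshot("wrist");cv2.imwrite("pics/w1.png",d["color"][:,:,::-1])
E
```

```text
clock: 2.77
tool_pos: [0.5857, -0.0794, 0.1964]
eef_rot: [0.61, 0.792, -0.005, 0.007]
contact_force: [1.1, 0.0, 0.6]
opening: 0.004
t 2.77 pos [ 0.5857 -0.0794  0.1964] yaw 104.8 open 0.004 F [1.1 0.  0.6] q [ 0.35  0.74 -0.53  1.71  0.5   0.83 -0.16]
tool shift mm [45.9 22.5 45.6] turn [-0.    1.    1.26] shift in goal-tool axes [45.6 21.5 46.4]
```

View pics/w1.png

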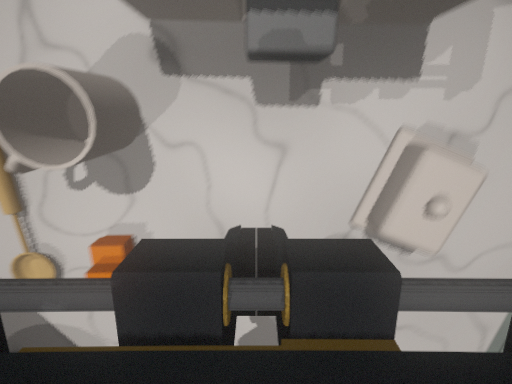

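```bash
python3 -m creep '[12,6,37,0,0.5,0.6,12,6,37,0,0.5,0.6,12,6,37,0,0,0,10,4,36,0,0,0,0,0,0,0,0,0]'; python3 go.py 0.596 -0.03 0.05 103.5
```

```text
clock: 3.23
tool_pos: [0.6078, -0.0106, 0.0511]
eef_rot: [0.612, 0.791, 0.012, 0.002]
contact_force: [-0.9, 0.1, -0.3]
opening: 0.008
t 3.23 pos [ 0.6078 -0.0106  0.0511] yaw 104.6 open 0.008 F [-0.9  0.1 -0.3] q [ 0.18  0.95 -0.41  1.75  0.63  0.55 -0.36]
tool shift mm [-15.8 -16.4   0.6] turn [ 1.22 -0.65  1.07] shift in goal-tool axes [-16.1 -16.    1.1]
```

```bash
python3 -m creep '[0,-8,0,0.6,-0.3,0.5,0,-7,0,0.6,-0.3,0.5,0,0,0,0,0,0]'; python3 go.py 0.5931 -0.0142 0.05 103.5; python3 - <<'E'
from h import *
d=snapshot("wrist");cv2.imwrite("pics/w2.png",d["color"][:,:,::-1])
E
```

```text
clock: 3.48
tool_pos: [0.5921, -0.0162, 0.0526]
eef_rot: [0.62, 0.785, -0.001, -0.0]
contact_force: [-0.3, 0.2, 0.1]
opening: 0.007
t 3.48 pos [ 0.5921 -0.0162  0.0526] yaw 103.4 open 0.007 F [-0.3  0.2  0.1] q [ 0.17  0.94 -0.39  1.78  0.62  0.55 -0.39]
tool shift mm [1.8 1.4 2.6] turn [-0.14  0.09 -0.11] shift in goal-tool axes [1.8 1.4 2.6]
```

View pics/w2.png

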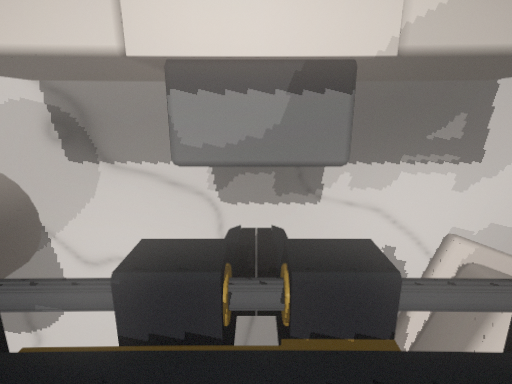

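```bash
python3 -m creep '[9,0,0,0,0,0,9,0,0,0,0,0,5,0,0,0,0,0,3,0,0,0,0,0,0,0,0,0,0,0]'; python3 -m creep '[2,0,0,0,0,0,2,0,0,0,0,0]'; python3 -m creep '[2,0,0,0,0,0,2,0,0,0,0,0]'
```

```text
clock: 3.95
tool_pos: [0.5901, 0.0093, 0.0595]
eef_rot: [0.622, 0.783, 0.003, 0.005]
contact_force: [-0.7, 0.1, -0.5]
opening: 0.002
clock: 4.12
tool_pos: [0.5895, 0.0135, 0.0599]
eef_rot: [0.622, 0.783, 0.003, 0.005]
contact_force: [0.2, -0.5, 0.8]
opening: 0.005
clock: 4.28
tool_pos: [0.5886, 0.0175, 0.0598]
eef_rot: [0.622, 0.783, 0.003, 0.005]
contact_force: [-0.1, -0.1, -1.0]
opening: 0.005
```

```bash
python3 -m creep '[1,0,3,0,0,0,2,0,3,0,0,0]'; python3 -m creep '[1.5,0,1,0,0,0,1.5,0,0,0,0,0]';python3 -m creep '[1.5,0,0,0,0,0,1.5,0,0,0,0,0]'
```

```text
clock: 4.45
tool_pos: [0.5885, 0.0196, 0.0539]
eef_rot: [0.622, 0.783, 0.002, 0.006]
contact_force: [-0.1, -5.3, 4.1]
opening: 0.004
clock: 4.62
tool_pos: [0.5884, 0.0196, 0.0523]
eef_rot: [0.623, 0.782, 0.001, 0.008]
contact_force: [1.1, -4.0, 3.4]
opening: 0.001
clock: 4.78
tool_pos: [0.5883, 0.0197, 0.0524]
eef_rot: [0.624, 0.782, -0.001, 0.009]
contact_force: [1.4, -4.8, 2.8]
opening: 0.002
```

```bash
python3 -m creep '[2.5,0,0,0,0,0,2.5,0,0,0,0,0]';python3 -m creep '[3,0,0,0,0,0,3,0,0,0,0,0]'
```

```text
clock: 4.95
tool_pos: [0.5878, 0.0216, 0.0524]
eef_rot: [0.625, 0.781, -0.002, 0.011]
contact_force: [2.2, -5.4, 2.3]
opening: 0.006
clock: 5.12
tool_pos: [0.5871, 0.0244, 0.0524]
eef_rot: [0.626, 0.78, -0.003, 0.012]
contact_force: [2.3, -4.9, 1.8]
opening: 0.005
```

```bash
python3 -m creep '[3,0,0,0,0,-0.6,3,0,0,0,0,-0.6]';python3 -m creep '[3,0,0,0,0,-0.6,3,0,0,0,0,-0.6]';python3 go.py .58 .03 .05 103.5
```

```text
clock: 5.28
tool_pos: [0.5866, 0.0273, 0.0525]
eef_rot: [0.618, 0.786, -0.005, 0.014]
contact_force: [2.1, -6.6, 1.8]
opening: 0.006
clock: 5.45
tool_pos: [0.5863, 0.0291, 0.0526]
eef_rot: [0.611, 0.791, -0.007, 0.016]
contact_force: [2.1, -6.4, 1.7]
opening: 0.005
t 5.45 pos [0.5863 0.0291 0.0526] yaw 104.6 open 0.005 F [ 2.1 -6.4  1.7] q [ 0.05  0.92 -0.34  1.82  0.65  0.51 -0.49]
tool shift mm [ 2.5 -5.9  2.4] turn [0.55 1.92 1.11] shift in goal-tool axes [ 2.3 -6.   2.6]
```

```bash
python3 -m creep '[3,0,0,0,0,-0.6,3,0,0,0,0,-0.6]';python3 -m creep '[3,0,0,0,0,-0.6,3,0,0,0,0,-0.6]'
```

```text
clock: 5.62
tool_pos: [0.5862, 0.0305, 0.0526]
eef_rot: [0.605, 0.796, -0.009, 0.019]
contact_force: [3.0, -8.9, 2.2]
opening: 0.01
clock: 5.78
tool_pos: [0.5865, 0.03, 0.0527]
eef_rot: [0.598, 0.801, -0.011, 0.022]
contact_force: [3.4, -7.2, 2.0]
opening: 0.007
```

```bash
python3 -m creep '[3,0,0,0.5,1.5,1.5,3,0,0,0.3,1.2,1.2]';python3 go.py .58 .03 .05 103.5;python3 -m creep '[4.5,0,0,0,0,0]'
```

```text
clock: 5.95
tool_pos: [0.5853, 0.0309, 0.0525]
eef_rot: [0.619, 0.785, -0.006, 0.001]
contact_force: [2.1, -5.2, -1.1]
opening: 0.009
t 5.95 pos [0.5853 0.0309 0.0525] yaw 103.5 open 0.009 F [ 2.1 -5.2 -1.1] q [ 0.07  0.93 -0.37  1.8   0.62  0.54 -0.47]
tool shift mm [ 0.4 -5.4  2.6] turn [-0.41  0.49  0.01] shift in goal-tool axes [ 0.3 -5.4  2.5]
clock: 6.03
tool_pos: [0.5851, 0.0314, 0.0524]
eef_rot: [0.621, 0.784, -0.007, 0.002]
contact_force: [3.6, -9.3, 3.1]
opening: 0.006
```

```bash
python3 -m creep '[5,0,0,0,0.4,0]';python3 -m creep '[5.5,0,0,0,0.4,0]'
```

```text
clock: 6.12
tool_pos: [0.5849, 0.0317, 0.0524]
eef_rot: [0.622, 0.783, -0.007, 0.002]
contact_force: [3.1, -13.5, 4.0]
opening: 0.006
clock: 6.2
tool_pos: [0.5849, 0.0317, 0.0524]
eef_rot: [0.624, 0.781, -0.007, 0.002]
contact_force: [4.4, -12.5, 2.2]
opening: 0.008
```

```bash
python3 -m creep '[-15,0,0,0,0,0,-30,0,0,0,0,0,-30,0,0,0,0,0,-20,0,0,0,0,0,0,0,0,0,0,0]';python3 -m creep '[0,0,-20,0,0,0,0,0,-20,0,0,0,0,0,0,0,0,0]'; python3 - <<'E'
from h import *
d=snapshot("wrist");cv2.imwrite("pics/w3.png",d["color"][:,:,::-1])
d=snapshot("top");crop(d,80,70,230,220,4,"t3.png")
E
python3 go.py .58 .03 .05 103.5
```

```text
clock: 6.62
tool_pos: [0.606, -0.0564, 0.0521]
eef_rot: [0.621, 0.783, -0.003, -0.002]
contact_force: [-0.1, -0.3, 0.7]
opening: 0.007
clock: 6.87
tool_pos: [0.6041, -0.0513, 0.091]
eef_rot: [0.621, 0.784, -0.002, -0.006]
contact_force: [0.3, -0.4, 0.2]
opening: 0.006
t 6.97 pos [ 0.6025 -0.0515  0.0886] yaw 103.2 open 0.003 F [-0.1  0.  -0.8] q [ 0.26  0.9  -0.45  1.72  0.58  0.67 -0.28]
tool shift mm [84.2 -2.7 39.2] turn [-0.8  -0.4  -0.26] shift in goal-tool axes [84.5 -2.9 38.6]
```

View pics/w3.png

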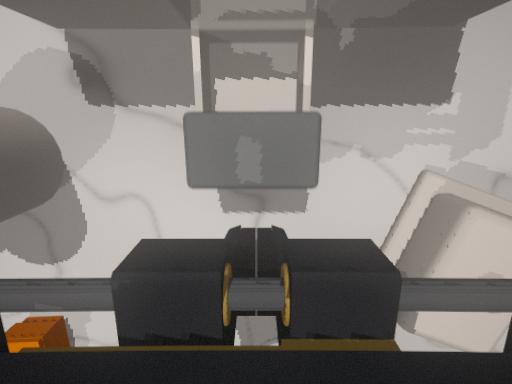

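View pics/t3.png

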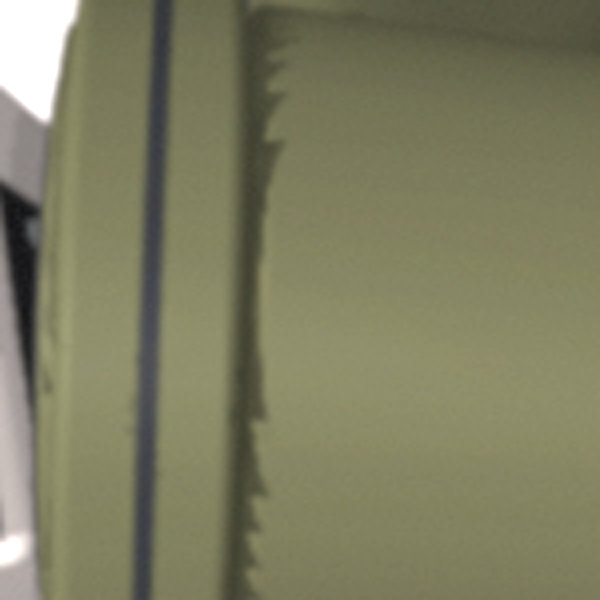

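```bash
python3 -m creep '[0,0,-38,0,0,-7,-10,-10,-35,0,0,-7,-22,-25,-15,0,0,-7,-23,-31,0,0,0,-7,-20,-34,0,0,0,-7]' 44 15;python3 go.py .547 -.2615 .14 156.5
```

```text
clock: 7.38
tool_pos: [0.562, -0.1517, 0.1753]
eef_rot: [0.347, 0.938, 0.004, -0.012]
contact_force: [0.3, 0.0, 1.0]
opening: 0.356
t 7.38 pos [ 0.562  -0.1517  0.1753] yaw 139.4 open 0.356 F [0.3 0.  1. ] q [ 0.59  0.81 -0.72  1.72  0.65  0.89  0.45]
tool shift mm [-60.8 -93.2  33.8] turn [  0.17  -1.43 -17.07] shift in goal-tool axes [ -30.  -106.7   35.3]
```

```bash
python3 go.py .602 -.286 .16 156.5; python3 -m creep '[-14,-27,3,0,-0.5,-6,-18,-26,3,0,-0.5,-6,-20,-25,3,0,0,-5,-20,-20,3,0,0,0,0,0,0,0,0,0]';python3 go.py .602 -.286 .16 156.5
python3 - <<'E'
from h import *
d=snapshot("wrist");cv2.imwrite("pics/w4.png",d["color"][:,:,::-1])
import pickle;pickle.dump(d,open("w4.pkl","wb"))
d=snapshot("scene");crop(d,180,120,320,225,5,"s4.png");pickle.dump(d,open("s4.pkl","wb"))
E
```

```text
t 7.38 pos [ 0.562  -0.1517  0.1753] yaw 139.4 open 0.356 F [0.3 0.  1. ] q [ 0.59  0.81 -0.72  1.72  0.65  0.89  0.45]
tool shift mm [-118.   -76.    12.3] turn [  0.17  -1.43 -17.07] shift in goal-tool axes [ -90.2 -107.2   15.3]
clock: 7.8
tool_pos: [0.5657, -0.2795, 0.1554]
eef_rot: [0.195, 0.981, 0.002, -0.007]
contact_force: [-0.5, -1.5, 0.2]
opening: 0.5
t 7.8 pos [ 0.5657 -0.2795  0.1554] yaw 157.5 open 0.5 F [-0.5 -1.5  0.2] q [ 0.79  0.91 -0.79  1.59  0.74  0.98  0.93]
tool shift mm [-36.    7.9  -5.1] turn [ 0.   -0.86  0.96] shift in goal-tool axes [-35.9   8.5  -4.6]
```

View pics/w4.png

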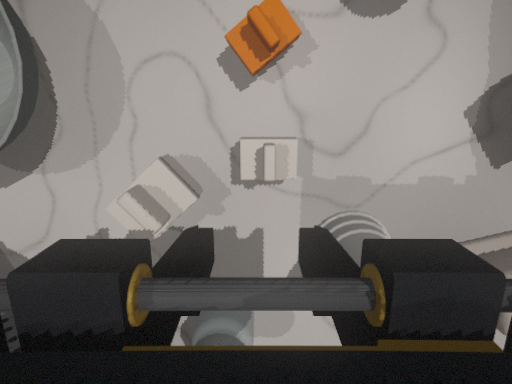

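```bash
python3 - <<'E'
from ov import *
import pickle
d=pickle.load(open("w4.pkl","rb"))
draw(d,(.547,-.2615,np.radians(156.5)),CART,(220,120,320,195),8,"c4.png")
crop(d,220,120,320,195,8,"c4r.png")
E
```

```text
(no output)
```

View pics/c4.png

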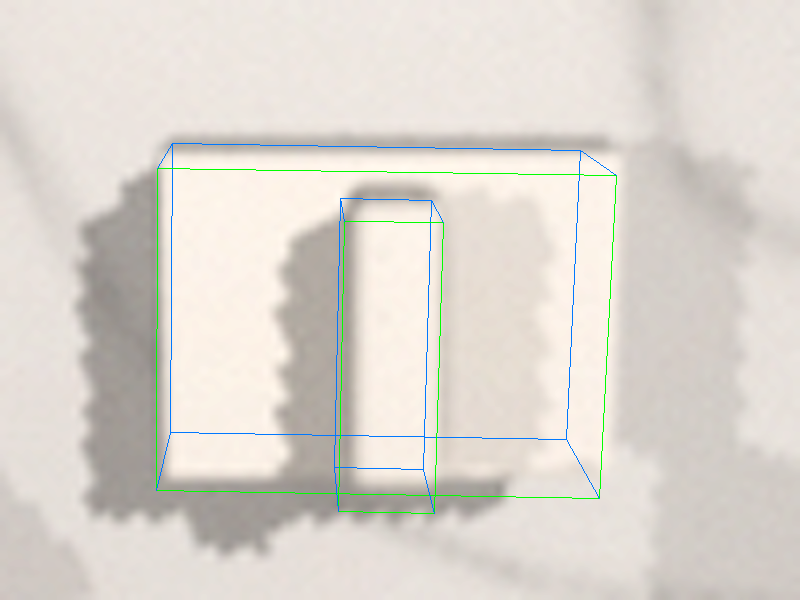

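```bash
python3 go.py .5455 -.260 .07 157.4; python3 -m creep '[8,7,20,0,0,0,8,6,20,0,0,0,6,4,20,0,0,0,0,0,10,0,0,0,0,0,0,0,0,0]';python3 go.py .5455 -.260 .07 157.4
```

```text
t 7.9 pos [ 0.5652 -0.2733  0.1562] yaw 157.8 open 0.497 F [-0.2  0.9 -0.1] q [ 0.79  0.91 -0.8   1.6   0.74  0.98  0.93]
tool shift mm [21.7  4.5 86.6] turn [ 0.2  -1.    0.39] shift in goal-tool axes [23.3  4.7 86.2]
clock: 8.32
tool_pos: [0.5515, -0.2338, 0.0847]
eef_rot: [0.186, 0.982, 0.008, -0.008]
contact_force: [0.3, -1.2, 0.5]
opening: 0.497
t 8.32 pos [ 0.5515 -0.2338  0.0847] yaw 158.6 open 0.497 F [ 0.3 -1.2  0.5] q [ 0.72  0.97 -0.73  1.72  0.84  0.81  0.78]
tool shift mm [ -4.2 -26.8  14.3] turn [ 0.76 -1.07  1.16] shift in goal-tool axes [ -4.5 -26.5  14.7]
```

```bash
python3 -m creep '[-2,-9,3,0.3,-0.5,0.5,-1,-9,3,0.3,-0.5,0.5,0,-4,2,0,0,0,0,0,0,0,0,0]';python3 go.py .5455 -.260 .042 157.4
```

```text
clock: 8.65
tool_pos: [0.5479, -0.2547, 0.0778]
eef_rot: [0.193, 0.981, 0.001, 0.002]
contact_force: [0.0, 0.0, -0.1]
opening: 0.499
t 8.65 pos [ 0.5479 -0.2547  0.0778] yaw 157.7 open 0.499 F [ 0.   0.  -0.1] q [ 0.74  0.97 -0.71  1.73  0.87  0.78  0.77]
tool shift mm [ 0.4 -5.9 35.8] turn [0.17 0.18 0.29] shift in goal-tool axes [ 0.2 -5.8 35.8]
```

```bash
python3 -m creep '[0,-3,10,0.1,0,0,0,-2,10,0.1,0,0,0,0,8,0,0,0,0,0,5,0,0,0,0,0,0,0,0,0]';python3 go.py .5455 -.260 .042 157.4
```

```text
clock: 9.07
tool_pos: [0.5468, -0.2626, 0.0428]
eef_rot: [0.196, 0.981, -0.001, 0.003]
contact_force: [-0.4, -0.0, 0.7]
opening: 0.501
t 9.07 pos [ 0.5468 -0.2626  0.0428] yaw 157.4 open 0.501 F [-0.4 -0.   0.7] q [ 0.73  1.02 -0.67  1.74  0.93  0.72  0.74]
tool shift mm [2.2 1.9 0.7] turn [-0.08  0.39  0.04] shift in goal-tool axes [2.2 1.9 0.8]
```

```bash
python3 - <<'E'
from h import *
d=snapshot("wrist");cv2.imwrite("pics/w5.png",d["color"][:,:,::-1])
E
```

```text
(no output)
```

View pics/w5.png

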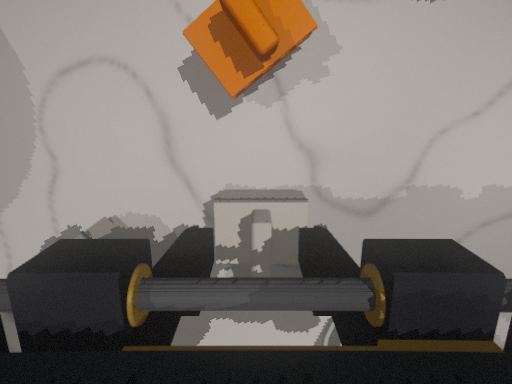

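```bash
python3 -m creep '[2,1,1,0,0,0,1,1,1,0,0,0,0,0,0,0,0,0]' ; python3 -m creep '[0,0,0,0,0,0,0,0,0,0,0,0,0,0,0,0,0,0,0,0,0,0,0,0]' 0 15; python3 -m creep '[0,0,0,0,0,0,0,0,0,0,0,0,0,0,0,0,0,0]'; python3 go.py .5455 -.260 .042 157.4
```

```text
clock: 9.37
tool_pos: [0.5452, -0.2585, 0.041]
eef_rot: [0.195, 0.981, -0.001, 0.003]
contact_force: [0.1, 0.2, 0.3]
opening: 0.495
clock: 9.7
tool_pos: [0.5459, -0.258, 0.0419]
eef_rot: [0.195, 0.981, -0.001, 0.004]
contact_force: [0.5, 0.2, -0.6]
opening: 0.218
clock: 9.95
tool_pos: [0.5459, -0.2583, 0.042]
eef_rot: [0.195, 0.981, -0.001, 0.004]
contact_force: [-0.3, -0.3, -0.7]
opening: 0.111
t 9.95 pos [ 0.5459 -0.2583  0.042 ] yaw 157.5 open 0.111 F [-0.3 -0.3 -0.7] q [ 0.73  1.02 -0.66  1.75  0.93  0.71  0.73]
tool shift mm [-0.3 -1.7  0. ] turn [-0.01  0.51  0.12] shift in goal-tool axes [-0.3 -1.7  0. ]
```

```bash
python3 -m creep '[0,0,-15,0,0,0,0,0,-35,0,0,0,0,0,-35,0,0,0,0,0,-25,0,0,0,0,0,0,0,0,0]'; python3 go.py .597 -.03 .16 103.5
```

```text
clock: 10.37
tool_pos: [0.5432, -0.2565, 0.1573]
eef_rot: [0.194, 0.981, 0.0, 0.001]
contact_force: [0.3, 0.9, -1.5]
opening: 0.108
t 10.37 pos [ 0.5432 -0.2565  0.1573] yaw 157.6 open 0.108 F [ 0.3  0.9 -1.5] q [ 0.79  0.87 -0.79  1.7   0.76  0.9   0.86]
tool shift mm [ 36.4 229.9  -2.7] turn [ 0.1   0.1  54.14] shift in goal-tool axes [207.7 105.2  -2.7]
```

```bash
python3 -m creep '[4,25,0,0,0,7,10,32,0,0,0,7,14,31,0,0,0,7,17,30,0,0,0,7,20,27,0,0,0,7]'; python3 go.py .597 -.03 .16 103.5
```

```text
clock: 10.78
tool_pos: [0.5783, -0.1085, 0.1588]
eef_rot: [0.488, 0.873, -0.003, 0.003]
contact_force: [0.3, 0.7, -1.0]
opening: 0.111
t 10.78 pos [ 0.5783 -0.1085  0.1588] yaw 121.6 open 0.111 F [ 0.3  0.7 -1. ] q [ 0.44  0.8  -0.6   1.75  0.62  0.79  0.08]
tool shift mm [57.  57.1 -1.8] turn [-0.05  0.49 18.1 ] shift in goal-tool axes [71.9 36.5 -1.2]
```

```bash
python3 -m creep '[10,13,0,0,0.2,6,12,10,0,0,0.2,6,12,7,0,0,0,6,4,0,0,0,0,0,0,0,0,0,0,0]'; python3 go.py .597 -.03 .16 103.5
python3 - <<'E'
from h import *
import pickle
d=snapshot("wrist");cv2.imwrite("pics/w6.png",d["color"][:,:,::-1]);pickle.dump(d,open("w6.pkl","wb"))
d=snapshot("scene");cv2.imwrite("pics/s6.png",d["color"][:,:,::-1]);pickle.dump(d,open("s6.pkl","wb"))
E
```

```text
clock: 11.2
tool_pos: [0.5902, -0.0441, 0.1602]
eef_rot: [0.618, 0.786, 0.003, -0.002]
contact_force: [-0.1, -0.6, -1.5]
opening: 0.107
t 11.2 pos [ 0.5902 -0.0441  0.1602] yaw 103.6 open 0.107 F [-0.1 -0.6 -1.5] q [ 0.3   0.79 -0.52  1.73  0.53  0.76 -0.25]
tool shift mm [12.1  9.9  0.3] turn [ 0.11 -0.37  0.12] shift in goal-tool axes [12.1  9.9  0.2]
```

View pics/w6.png

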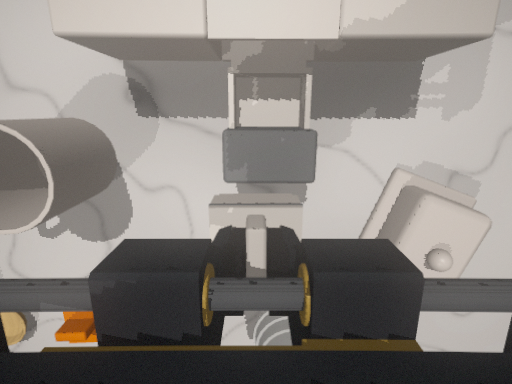

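View pics/s6.png

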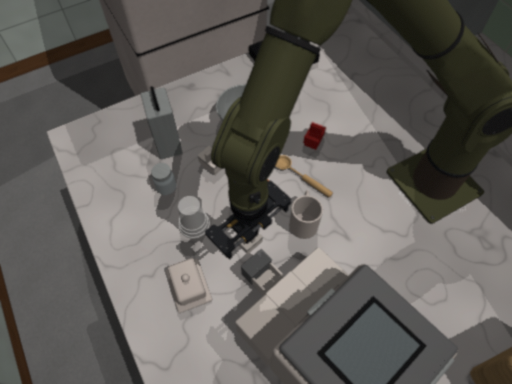

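```bash
cat > f6.py <<'E'
from ov import *
import pickle,sys
d=pickle.load(open(sys.argv[1],"rb"));pos=np.array(eval(sys.argv[2]));yaw=float(sys.argv[3])
p=eval(sys.argv[4]) if len(sys.argv)>4 else pickle.load(open("mach.pkl","rb"))
OUT=[(-.096,-.056,-.035,.035,.022,.082),(-.056,-.016,-.027,.027,.034,.066),(0,.11,-.135,.135,0,.1)]
im=draw(d,p,OUT,(190,30,340,260),4,"x.png")
x0,y0,k=190,30,4
for b in CART:
    P,E=box(*b);P=pose((pos[0],pos[1],np.radians(yaw)),P)+[0,0,pos[2]-.042]
    q=(proj(d,P)-[x0-.5,y0-.5])*k
    for i,j in E: cv2.line(im,tuple(map(int,q[i])),tuple(map(int,q[j])),(0,0,255),1)
cv2.imwrite("pics/f6.png",cv2.resize(im,None,fx=.65,fy=.65) if 0 else im[:600]);cv2.imwrite("pics/f6b.png",im[500:])
E
python3 f6.py w6.pkl "[.5902,-.0441,.1602]" 103.6
```

```text
(no output)
```

View pics/f6.png

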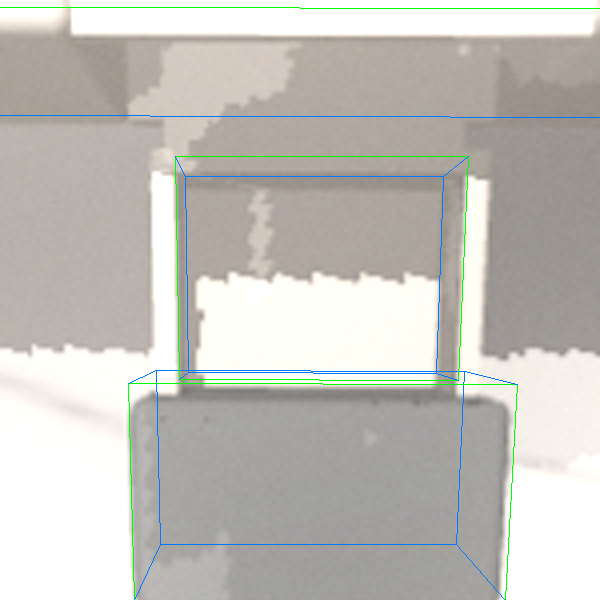

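View pics/f6b.png

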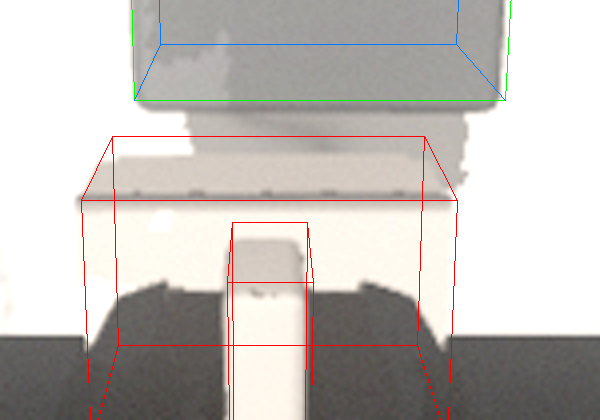

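```bash
python3 go.py .5823 .0311 .15 103.5; python3 -m creep '[20,2,1,0,-0.2,0,20,1,1,0,-0.2,0,15,0,1,0,0,0,4,0,0,0,0,0,0,0,0,0,0,0]'; python3 go.py .5823 .0311 .14 103.5
```

```text
t 11.3 pos [ 0.5903 -0.0458  0.1601] yaw 103.5 open 0.112 F [ 0.2 -0.3 -1.8] q [ 0.3   0.79 -0.52  1.73  0.53  0.76 -0.25]
tool shift mm [76.6 10.1 10.6] turn [ 0.11 -0.34 -0.02] shift in goal-tool axes [76.7 10.2 10.1]
clock: 11.72
tool_pos: [0.5781, 0.0022, 0.1557]
eef_rot: [0.621, 0.783, -0.003, 0.002]
contact_force: [0.4, -0.5, -1.0]
opening: 0.113
t 11.72 pos [0.5781 0.0022 0.1557] yaw 103.2 open 0.113 F [ 0.4 -0.5 -1. ] q [ 0.2   0.78 -0.5   1.78  0.54  0.73 -0.36]
tool shift mm [27.3 10.7 15.5] turn [-0.15  0.39 -0.34] shift in goal-tool axes [27.2 10.8 15.7]
```

```bash
python3 -m creep '[9,4,2,0,0.2,-0.2,9,4,2,0,0.2,-0.2,7,2,0,0,0,0,3,0,0,0,0,0,0,0,0,0,0,0]'; python3 go.py .5823 .0311 .14 103.5
```

```text
clock: 12.13
tool_pos: [0.5827, 0.028, 0.1505]
eef_rot: [0.621, 0.784, -0.002, -0.0]
contact_force: [0.7, 0.8, -2.2]
opening: 0.111
t 12.13 pos [0.5827 0.028  0.1505] yaw 103.3 open 0.111 F [ 0.7  0.8 -2.2] q [ 0.15  0.79 -0.49  1.76  0.53  0.73 -0.39]
tool shift mm [ 3.1  0.4 10.5] turn [-0.2   0.11 -0.25] shift in goal-tool axes [ 3.1  0.4 10.5]
```

```bash
python3 -m creep '[3,0,2,-0.1,0.1,-0.2,1,0,5,-0.1,0,0,0,0,3,0,0,0,0,0,0,0,0,0]'; python3 go.py .5823 .0311 .12 103.5
python3 - <<'E'
from h import *
import pickle
d=snapshot("wrist");cv2.imwrite("pics/w7.png",d["color"][:,:,::-1]);pickle.dump(d,open("w7.pkl","wb"))
d=snapshot("scene");crop(d,200,180,340,285,5,"s7.png")
E
```

```text
clock: 12.47
tool_pos: [0.5818, 0.0316, 0.1396]
eef_rot: [0.619, 0.785, -0.0, 0.0]
contact_force: [-0.3, -0.3, -1.0]
opening: 0.107
t 12.47 pos [0.5818 0.0316 0.1396] yaw 103.5 open 0.107 F [-0.3 -0.3 -1. ] q [ 0.14  0.8  -0.48  1.78  0.55  0.7  -0.41]
tool shift mm [-0.6  0.4 19.6] turn [ 0.02  0.05 -0.04] shift in goal-tool axes [-0.6  0.4 19.6]
```

View pics/w7.png

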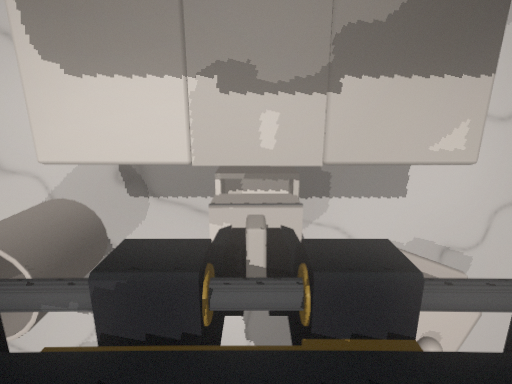

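View pics/s7.png

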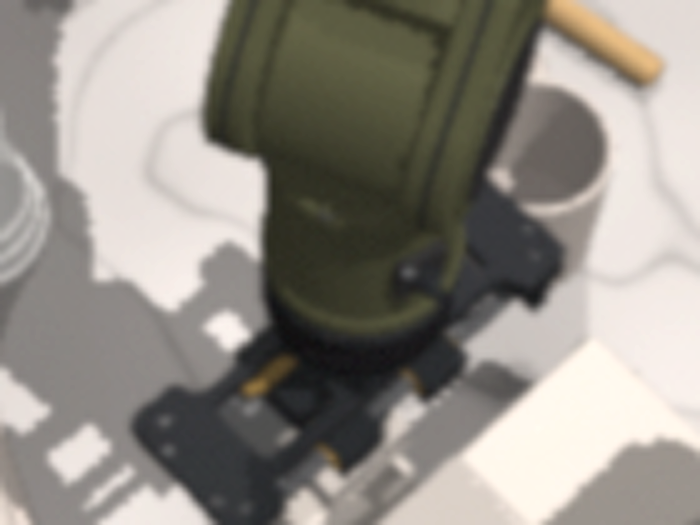

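```bash
python3 - <<'E'
from ov import *
import pickle
d=pickle.load(open("w7.pkl","rb"));p=pickle.load(open("mach.pkl","rb"))
win=(180,150,340,260);k=5
im=draw(d,p,[(-.056,-.016,-.027,.027,.034,.066),(-.056,-.012,-.031,.031,.066,.066),(0,.11,-.135,.135,0,.1)],win,k,"x.png")
for b in CART:
    P,E=box(*b);P=pose((.5818,.0316,np.radians(103.5)),P)+[0,0,.0976]
    q=(proj(d,P)-[win[0]-.5,win[1]-.5])*k
    for i,j in E: cv2.line(im,tuple(map(int,q[i])),tuple(map(int,q[j])),(0,0,255),1)
cv2.imwrite("pics/f7.png",im)
E
```

```text
(no output)
```

View pics/f7.png

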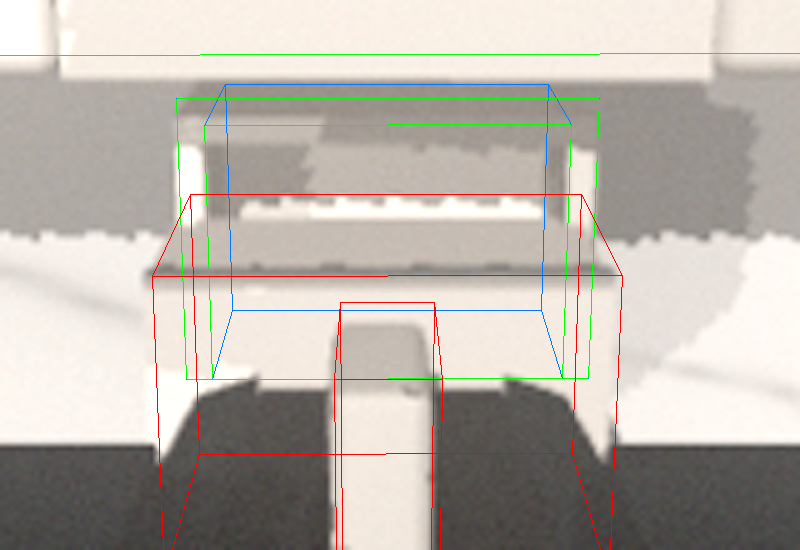

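```bash
python3 -m creep '[0,0,8,0,0,0,0,0,8,0,0,0,0,0,6,0,0,0,0,0,0,0,0,0]'; python3 go.py .5823 .0311 .1 103.5
```

```text
clock: 12.9
tool_pos: [0.5823, 0.0309, 0.1161]
eef_rot: [0.62, 0.785, 0.0, 0.001]
contact_force: [-0.5, -0.9, -1.2]
opening: 0.113
t 12.9 pos [0.5823 0.0309 0.1161] yaw 103.4 open 0.113 F [-0.5 -0.9 -1.2] q [ 0.13  0.84 -0.46  1.79  0.57  0.65 -0.43]
tool shift mm [ 0.2 -0.  16.1] turn [ 0.08  0.08 -0.11] shift in goal-tool axes [ 0.2  0.  16.1]
```

```bash
python3 -m creep '[0,0,4,0,0,0,0,0,4,0,0,0,0,0,0,0,0,0]'; python3 -m creep '[0,0,3,0,0,0,0,0,3,0,0,0]'; python3 -m creep '[0,0,3,0,0,0,0,0,3,0,0,0]'; python3 go.py .5823 .0311 .076 103.5
```

```text
clock: 13.15
tool_pos: [0.582, 0.0308, 0.1064]
eef_rot: [0.62, 0.785, -0.0, 0.001]
contact_force: [-0.9, -1.0, -1.7]
opening: 0.114
clock: 13.32
tool_pos: [0.5824, 0.0309, 0.1004]
eef_rot: [0.62, 0.785, 0.0, 0.001]
contact_force: [-0.5, 0.6, -2.0]
opening: 0.108
clock: 13.48
tool_pos: [0.5827, 0.031, 0.094]
eef_rot: [0.62, 0.785, 0.0, 0.001]
contact_force: [-0.3, -0.3, -1.6]
opening: 0.115
t 13.48 pos [0.5827 0.031  0.094 ] yaw 103.4 open 0.115 F [-0.3 -0.3 -1.6] q [ 0.11  0.87 -0.43  1.8   0.6   0.61 -0.45]
tool shift mm [ 0.2 -0.4 18. ] turn [ 0.11  0.07 -0.11] shift in goal-tool axes [ 0.2 -0.3 18. ]
```

Already about 14 mm below the rim with no contact force; continuing down.

```bash
python3 -m creep '[0,0,3,0,0,0,0,0,3,0,0,0]'; python3 -m creep '[0,0,3,0,0,0,0,0,3,0,0,0]'; python3 -m creep '[0,0,2,0,0,0,0,0,2,0,0,0]'; python3 go.py .5823 .0311 .076 103.5
```

```text
clock: 13.65
tool_pos: [0.5828, 0.031, 0.0875]
eef_rot: [0.62, 0.785, 0.0, 0.001]
contact_force: [-0.8, 0.4, -1.5]
opening: 0.112
clock: 13.82
tool_pos: [0.5829, 0.031, 0.0808]
eef_rot: [0.62, 0.785, 0.0, 0.001]
contact_force: [0.9, 0.5, -1.2]
opening: 0.112
clock: 13.98
tool_pos: [0.5827, 0.031, 0.0761]
eef_rot: [0.62, 0.785, 0.0, 0.001]
contact_force: [-0.6, 0.1, -1.7]
opening: 0.114
t 13.98 pos [0.5827 0.031  0.0761] yaw 103.4 open 0.114 F [-0.6  0.1 -1.7] q [ 0.1   0.89 -0.41  1.81  0.62  0.57 -0.47]
tool shift mm [ 0.2 -0.4  0.1] turn [ 0.1   0.07 -0.11] shift in goal-tool axes [ 0.2 -0.4  0.1]
```

```bash
python3 -m creep '[0,0,1,0,0,0,0,0,1,0,0,0]'; python3 -m creep '[0,0,1.5,0,0,0]'
```

```text
clock: 14.15
tool_pos: [0.5825, 0.0313, 0.0755]
eef_rot: [0.62, 0.785, -0.0, 0.001]
contact_force: [-3.1, -0.9, 13.3]
opening: 0.112
clock: 14.23
tool_pos: [0.5824, 0.0313, 0.0754]
eef_rot: [0.62, 0.785, -0.0, 0.002]
contact_force: [-4.3, -1.4, 16.6]
opening: 0.113
```

```bash
python3 -m creep '[0,0,-0.5,0,0,0]'; python3 -m creep '[0,0,0,0,0,0,0,0,0,0,0,0,0,0,0,0,0,0]' 34; python3 -m creep '[0,0,-10,0,0,0,0,0,-25,0,0,0,0,0,-35,0,0,0,0,0,-30,0,0,0,0,0,0,0,0,0]';python3 -m creep '[-20,0,0,0,0,0,-35,0,0,0,0,0,-35,0,0,0,0,0,-15,0,0,0,0,0,0,0,0,0,0,0]' 0 20; python3 go.py .5823 .0311 .076 103.5
python3 - <<'E'
from h import *
import pickle
d=snapshot("wrist");cv2.imwrite("pics/w8.png",d["color"][:,:,::-1]);pickle.dump(d,open("w8.pkl","wb"))
E
```

```text
clock: 14.32
tool_pos: [0.5825, 0.0313, 0.0766]
eef_rot: [0.62, 0.785, -0.0, 0.002]
contact_force: [0.9, -0.3, -1.3]
opening: 0.117
clock: 14.57
tool_pos: [0.5834, 0.0316, 0.0773]
eef_rot: [0.62, 0.785, 0.001, 0.003]
contact_force: [0.4, 0.5, -0.4]
opening: 0.314
clock: 14.98
tool_pos: [0.5816, 0.0323, 0.1807]
eef_rot: [0.619, 0.785, -0.001, 0.0]
contact_force: [0.3, 0.7, 0.4]
opening: 0.385
clock: 15.4
tool_pos: [0.6088, -0.0701, 0.1855]
eef_rot: [0.617, 0.787, 0.002, 0.003]
contact_force: [-0.7, -0.3, -1.1]
opening: 0.03
t 15.4 pos [ 0.6088 -0.0701  0.1855] yaw 103.9 open 0.03 F [-0.7 -0.3 -1.1] q [ 0.34  0.78 -0.54  1.65  0.51  0.85 -0.17]
tool shift mm [104.7  -2.2 109.4] turn [0.39 0.06 0.37] shift in goal-tool axes [104.6  -2.1 109.5]
```

View pics/w8.png

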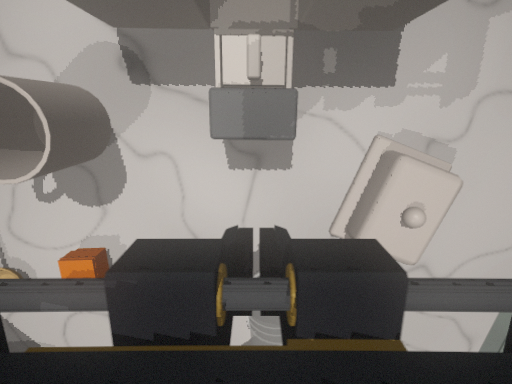

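```bash
python3 - <<'E'
from ov import *
import pickle
d=pickle.load(open("w8.pkl","rb"))
crop(d,200,20,310,100,7,"f8.png")
E
```

```text
(no output)
```

View pics/f8.png

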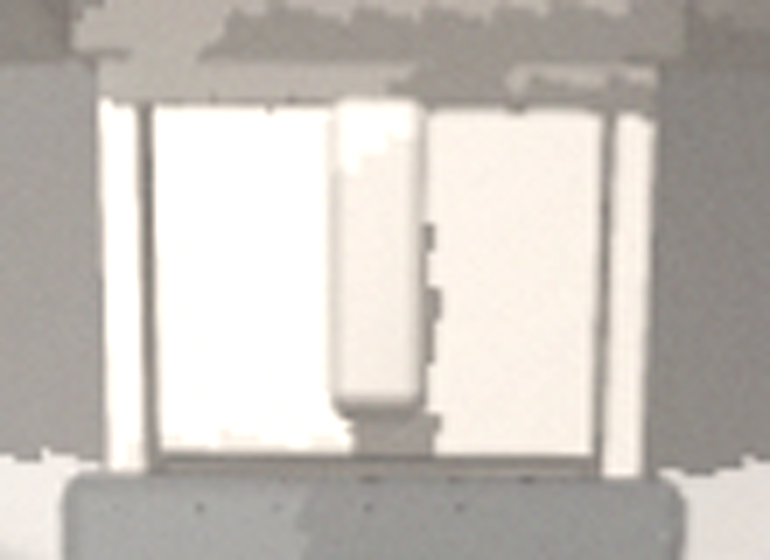

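```bash
python3 -m creep '[-2,-2,30,0.2,0,0.2,-2,-1,35,0,0,0.2,-2,0,30,0,0,0,0,0,20,0,0,0,0,0,0,0,0,0]'; python3 go.py .6052 -.0644 .052 103.5
```

```text
clock: 15.87
tool_pos: [0.6087, -0.0648, 0.0695]
eef_rot: [0.616, 0.788, 0.006, 0.001]
contact_force: [-0.4, 0.2, -0.4]
opening: 0.001
t 15.87 pos [ 0.6087 -0.0648  0.0695] yaw 103.9 open 0.001 F [-0.4  0.2 -0.4] q [ 0.28  0.93 -0.45  1.72  0.62  0.62 -0.28]
tool shift mm [ 1.2 -3.5 17.5] turn [ 0.62 -0.35  0.42] shift in goal-tool axes [ 1.3 -3.3 17.5]
```

```bash
python3 -m creep '[0,-2,7,0.3,-0.2,0.2,1,-2,7,0.3,-0.1,0.2,0,0,3,0,0,0,0,0,0,0,0,0]'; python3 go.py .5991 -.039 .052 103.5;python3 -m creep '[6,0,0,0,0,0,6,0,0,0,0,0,3,0,0,0,0,0,2,0,0,0,0,0]';python3 go.py .5991 -.039 .052 103.5
```

```text
clock: 16.2
tool_pos: [0.6047, -0.0586, 0.0536]
eef_rot: [0.617, 0.787, 0.002, -0.001]
contact_force: [0.1, -0.8, -0.4]
opening: 0.002
t 16.2 pos [ 0.6047 -0.0586  0.0536] yaw 103.8 open 0.002 F [ 0.1 -0.8 -0.4] q [ 0.26  0.95 -0.43  1.73  0.64  0.6  -0.3 ]
tool shift mm [20.4 -0.8  1.6] turn [ 0.09 -0.22  0.32] shift in goal-tool axes [20.4 -0.9  1.6]
clock: 16.53
tool_pos: [0.6024, -0.0401, 0.0566]
eef_rot: [0.617, 0.787, 0.004, 0.001]
contact_force: [-0.3, -0.8, 0.1]
opening: 0.005
t 16.53 pos [ 0.6024 -0.0401  0.0566] yaw 103.8 open 0.005 F [-0.3 -0.8  0.1] q [ 0.23  0.94 -0.42  1.75  0.63  0.58 -0.34]
tool shift mm [ 1.9 -3.   4.6] turn [ 0.4  -0.18  0.28] shift in goal-tool axes [ 1.9 -3.   4.6]
```

```bash
python3 -m creep '[2,-1,2,0.1,0,0.1,2,-1,2,0.1,0,0.1,3,0,0,0.1,0,0]';python3 -m creep '[3,0,0,0,0,0,3,0,0,0,0,0,3,0,0,0,0,0]';python3 go.py .5823 .0311 .052 103.5
```

```text
clock: 16.78
tool_pos: [0.6006, -0.0358, 0.0539]
eef_rot: [0.619, 0.785, 0.001, 0.002]
contact_force: [0.8, -3.3, -2.6]
opening: -0.001
clock: 17.03
tool_pos: [0.5992, -0.03, 0.0539]
eef_rot: [0.621, 0.784, -0.0, 0.004]
contact_force: [1.8, -3.9, 1.7]
opening: 0.003
t 17.03 pos [ 0.5992 -0.03    0.0539] yaw 103.3 open 0.003 F [ 1.8 -3.9  1.7] q [ 0.2   0.94 -0.4   1.77  0.64  0.56 -0.38]
tool shift mm [63.4 -2.4  1.5] turn [ 0.26  0.36 -0.24] shift in goal-tool axes [63.4 -2.1  1.9]
```

```bash
python3 -m creep '[5,0,0,0.1,0.3,-0.1,5,0,0,0.1,0.3,-0.1,5,0,0,0,0.3,-0.1]';python3 -m creep '[5,0,0,0,0.3,-0.1,5,0,0,0,0.3,-0.1,5,0,0,0,0.3,-0.1]';python3 go.py .5823 .0311 .052 103.5
```

```text
clock: 17.28
tool_pos: [0.5961, -0.0174, 0.0537]
eef_rot: [0.619, 0.785, 0.002, -0.002]
contact_force: [2.3, -5.2, 1.1]
opening: 0.005
clock: 17.53
tool_pos: [0.5929, -0.0039, 0.0537]
eef_rot: [0.618, 0.786, 0.007, -0.008]
contact_force: [3.4, -5.1, -0.3]
opening: 0.005
t 17.53 pos [ 0.5929 -0.0039  0.0537] yaw 103.7 open 0.005 F [ 3.4 -5.1 -0.3] q [ 0.18  0.94 -0.42  1.78  0.62  0.56 -0.39]
tool shift mm [36.5 -2.1  2.4] turn [ 0.05 -1.16  0.16] shift in goal-tool axes [36.5 -2.2  1.7]
```

```bash
python3 -m creep '[5,0,0,0,0,0,5,0,0,0,0,0,5,0,0,0,0,0]';python3 -m creep '[4,0,0,0,0,0,4,0,0,0,0,0]';python3 go.py .5823 .0311 .052 103.5
```

```text
clock: 17.78
tool_pos: [0.59, 0.0084, 0.0537]
eef_rot: [0.619, 0.785, 0.006, -0.006]
contact_force: [1.7, -5.9, -0.1]
opening: 0.006
clock: 17.95
tool_pos: [0.5884, 0.0148, 0.0537]
eef_rot: [0.62, 0.785, 0.005, -0.005]
contact_force: [1.8, -6.7, 1.1]
opening: -0.0
t 17.95 pos [0.5884 0.0148 0.0537] yaw 103.4 open -0.0 F [ 1.8 -6.7  1.1] q [ 0.13  0.93 -0.4   1.79  0.62  0.55 -0.43]
tool shift mm [17.2 -2.2  1.9] turn [ 0.03 -0.82 -0.1 ] shift in goal-tool axes [17.2 -2.2  1.7]
```

```bash
for i in 1; do python3 -m creep '[3.5,0,0,0,0,0,3.5,0,0,0,0,0]';python3 -m creep '[3.5,0,0,0,0,0,3.5,0,0,0,0,0]';python3 -m creep '[3.5,0,0,0,0,0,3.5,0,0,0,0,0]';done;python3 go.py .5823 .0311 .052 103.5
```

```text
clock: 18.12
tool_pos: [0.5871, 0.0201, 0.0537]
eef_rot: [0.62, 0.784, 0.004, -0.004]
contact_force: [3.2, -5.5, 1.3]
opening: 0.0
clock: 18.28
tool_pos: [0.5859, 0.0251, 0.0537]
eef_rot: [0.621, 0.784, 0.003, -0.003]
contact_force: [2.6, -5.5, 0.3]
opening: 0.006
clock: 18.45
tool_pos: [0.5849, 0.0293, 0.0538]
eef_rot: [0.622, 0.783, 0.001, -0.002]
contact_force: [2.6, -9.0, -0.4]
opening: 0.006
t 18.45 pos [0.5849 0.0293 0.0538] yaw 103.1 open 0.006 F [ 2.6 -9.  -0.4] q [ 0.09  0.93 -0.39  1.8   0.62  0.53 -0.47]
tool shift mm [ 2.3 -2.1  1.8] turn [-0.01 -0.23 -0.38] shift in goal-tool axes [ 2.3 -2.1  1.8]
```

```bash
python3 -m creep '[3.5,0,0,0,0,-0.2]';python3 -m creep '[3.5,0,0,0,0,-0.2]';python3 -m creep '[3.5,0,0,0,0,-0.2]'
```

```text
clock: 18.53
tool_pos: [0.5846, 0.0309, 0.0538]
eef_rot: [0.621, 0.784, 0.0, -0.001]
contact_force: [3.3, -8.0, 0.6]
opening: 0.002
clock: 18.62
tool_pos: [0.5844, 0.0316, 0.0539]
eef_rot: [0.62, 0.785, -0.001, 0.001]
contact_force: [4.6, -11.1, 1.5]
opening: 0.005
clock: 18.7
tool_pos: [0.5844, 0.0315, 0.0539]
eef_rot: [0.62, 0.785, -0.003, 0.003]
contact_force: [5.3, -11.1, 0.7]
opening: 0.005
```

```bash
python3 -m creep '[4.5,0,0,0,0,0]';python3 -m creep '[5,0,0,0,0.2,0]'
```

```text
clock: 18.78
tool_pos: [0.5844, 0.0315, 0.0539]
eef_rot: [0.621, 0.784, -0.005, 0.005]
contact_force: [4.7, -12.2, 0.8]
opening: 0.009
clock: 18.87
tool_pos: [0.5843, 0.0315, 0.054]
eef_rot: [0.622, 0.783, -0.006, 0.006]
contact_force: [5.3, -12.0, 1.1]
opening: 0.005
```

```bash
python3 -m creep '[-15,0,0,0,0,0,-30,0,0,0,0,0,-30,0,0,0,0,0,-30,0,0,0,0,0,0,0,-20,0,0,0]';python3 -m creep '[-10,0,-30,0,0,0,0,0,-30,0,0,0,0,0,-20,0,0,0,0,0,0,0,0,0,0,0,0,0,0,0]'; python3 -m creep '[0,0,0,0,0,0,0,0,0,0,0,0,0,0,0,0,0,0]'; python3 - <<'E'
from h import *
d=snapshot("wrist");cv2.imwrite("pics/w9.png",d["color"][:,:,::-1])
d=snapshot("scene");cv2.imwrite("pics/s9.png",d["color"][:,:,::-1])
E
```

```text
clock: 19.28
tool_pos: [0.6039, -0.0632, 0.0719]
eef_rot: [0.618, 0.786, -0.005, -0.001]
contact_force: [0.7, -1.5, -0.9]
opening: 0.009
clock: 19.7
tool_pos: [0.6047, -0.0642, 0.1553]
eef_rot: [0.616, 0.788, -0.0, -0.008]
contact_force: [-1.3, 0.3, -1.7]
opening: 0.006
clock: 19.95
tool_pos: [0.6026, -0.0606, 0.1528]
eef_rot: [0.614, 0.789, -0.0, -0.011]
contact_force: [0.2, 1.3, -0.8]
opening: 0.007
```

View pics/w9.png

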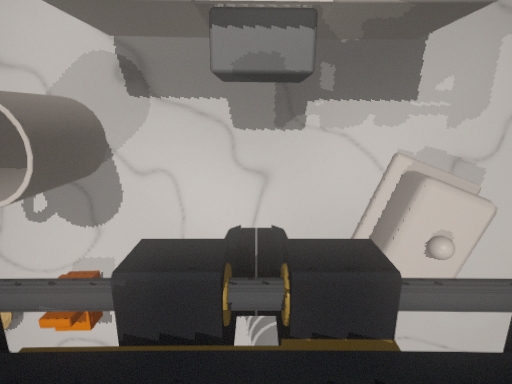

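View pics/s9.png

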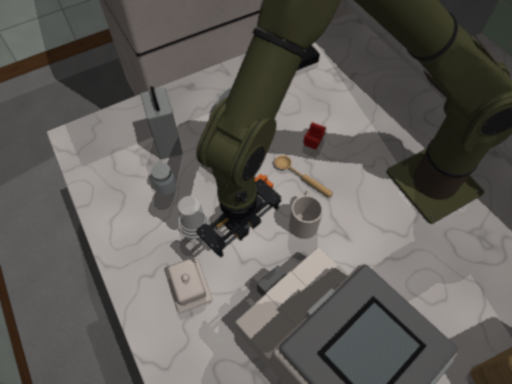

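```bash
python3 -m creep '[0,0,-10,0,0,0,0,0,-10,0,0,0,0,0,0,0,0,0,0,0,0,0,0,0,0,0,0,0,0,0]'; python3 -m creep '[0,0,0,0,0,0,0,0,0,0,0,0,0,0,0,0,0,0,0,0,0,0,0,0,0,0,0,0,0,0]'; python3 - <<'E'
from h import *
import pickle
d=snapshot("scene");t,s=pickle.load(open("ts.pkl","rb"))
a=[cv2.resize(x["color"][235:325,240:330,::-1],(390,390),interpolation=cv2.INTER_CUBIC) for x in (s,d)]
cv2.imwrite("pics/cmp.png",np.hstack(a))
E
```

```text
clock: 20.47
tool_pos: [0.6026, -0.0609, 0.1739]
eef_rot: [0.614, 0.789, -0.001, -0.011]
contact_force: [0.6, -0.6, 0.7]
opening: 0.001
clock: 20.88
tool_pos: [0.6024, -0.0612, 0.1736]
eef_rot: [0.615, 0.789, -0.001, -0.011]
contact_force: [0.1, -0.1, 0.4]
opening: 0.0
```

View pics/cmp.png

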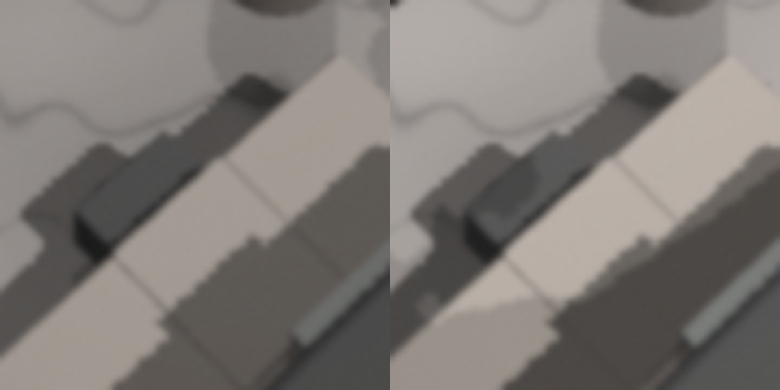

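The nose is in the same place as in the first picture (corner at about (78,215) and (468,215) in the two halves), so the drawer is latched at rest. The arm is clear of everything.

```bash
python3 -c "
from plant import *
print(finish_job())"
```

```text
the job is handed in; nothing more can be done
None
```

I handed the job in at about 21 s of the 72 s allowed, with the drawer shut and the cartridge in its pocket. No verdict was reported.

- **Release:** I pressed the nose in to its stop, about 12 mm past contact. The sensor read about 14 N at most. After I backed off, the drawer sprang out.
- **Cartridge:** I lifted the smaller white cartridge by its fin and lowered it into the pocket. It met the floor within 0.5 mm of the expected height, with a touch of about 17 N. After I let go, the wrist picture showed it standing level in the pocket with even gaps.
- **Closing:** I pushed the drawer in until it stopped dead at about 13 N, then backed away.

**Last checks:** two seconds after I let go, the nose was at the same pixels in the scene picture as at the start, and the arm touched nothing. The cups, mug, butter dish and the rest showed no visible shift, though I judged that by eye and did not measure it.

**Limits and disagreements:**
- The cartridge can't be seen once the drawer is shut, so its final place is inferred from the picture before closing.
- My model of the machine and the wrist camera disagreed by 1 to 3 mm in the push direction. I corrected for this by comparing cartridge and pocket in the same picture.
- The stop came at nearly the same place in both presses, although the task says it differs each time. I took the second one as real because the force rose with no further movement and the drawer then stayed shut.

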